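# Book in and post used inverter modules

## Task

Book the used inverter modules in, then get rid of them: with the hand scanner, first read the label on the compressor and then the label on the returns bin, each time holding the scanner's window square over the middle of the label, about 6 cm off, steady for a second or more. After both labels are read, push every silver module on the bench through the bin's yellow spring flap so that it drops inside and the flap shuts again. Finish with the scanner back in its cradle as you found it, and leave the bottle, spanner and carton where they are.

Things in the scene. Friction and masses are not known exactly. Their poses are not given: they have to be found in the camera images.
- bin: Returns bin, blue steel, fixed, standing on the floor at the bench's left edge; 280 mm wide, 565 deep, top 83 mm above the bench, roof closed (rear part clear). Origin: bench-top height, middle of the flap opening, on the front's outer face; +x points level into the bin, z up. The opening is 90 mm wide (y +-45), 58 high (z 20 to 78); past its slippery 6 mm sill a steep slide leads down to z -180 at the back.
- deck (a point): Centre of the top of the bare, slippery steel entry deck in front of the opening: 120 mm long (bin x -120 to 0), 140 mm wide, its top 20 mm above the bench and level with the sill. This point lies 60 mm before the bin's origin.
- flap (a joint): The bin's yellow swing flap, 84 mm wide, 55 mm high, 4 mm thick, hung from the top of the opening; rad, 0 = shut, grows to 1.5 as it swings inwards (it does not swing outwards). A light spring shuts it: about 0.2 N at its lower edge starts it open and about 0.6 N holds it wide open.
- flap_edge (a point): Middle of the flap's lower edge (on the bin's x axis direction 6 mm inside the bin origin and 22 mm above the bench when shut).
- bin_label: Bar-code label, white with black bars, 80 x 56 mm, flat on the blue steel part of the bin's roof, 60 mm behind the flap; origin in its middle, x and y in its plane, z = outward normal (up).
- pump: Air-conditioning compressor on the bench, fixed, silver cylinder about 200 mm long (its y axis) and 120 mm across, its black terminal box on top; origin under its middle; about 175 mm high over its capped ports.
- pump_label: Bar-code label, 80 x 56 mm, on the black terminal box on top of the compressor, about 143 mm above the bench; origin in its middle, x and y in its plane, z = outward normal, which leans 20 degrees (0.35 rad) from vertical, roughly towards the robot.
- scanner: Hand-held scanner, 0.22 kg, loose, level in its cradle. Grey handle 120 x 30 x 26 mm (x -75 to +45, y +-15, z 0 to 26), black and orange head 52 x 46 x 36 mm at x +45 to +97, z -6 to +30. Origin under the handle, at the place to grip it (clear between the cradle's posts). Its red window is under the head and looks along -z.
- scanner_eye (a point): Middle of the scanner's window, 71 mm along scanner +x from its origin and 7 mm below it; the beam leaves along scanner -z.
- cradle: Scanner cradle, fixed, dark steel: base plate 170 x 100 x 8 mm and two posts, 18 mm long in x, 62 mm wide, at x -60 and +34 mm, with handle rests 55 mm above the bench between orange cheeks 12 mm high and 44 mm apart. Origin under it at bench height; the scanner's head lies towards its +x.
- cradle_seat (a point): Where the scanner's origin is when it rests in the cradle (55 mm above the bench).
- cradle_eye (a point): Where the scanner's window is when it rests in the cradle.
- oil: Bystander: white oil bottle, 64 mm across, 160 mm high, standing; origin under it.
- spanner: Bystander: steel spanner 180 mm long, lying on the bench.
- carton: Bystander: cardboard carton 90 x 120 x 55 mm; origin under it.
- module1: Used inverter module (may be absent), loose, 0.3 to 0.5 kg: silver block with black ends, 120 x 48 x 30 mm, long along its x, lying flat; origin in the middle of its underside. Either end may go first.
- module2: Used inverter module (may be absent), loose, 0.3 to 0.5 kg: silver block with black ends, 120 x 48 x 30 mm, long along its x, lying flat; origin in the middle of its underside. Either end may go first.
- module3: Used inverter module (may be absent), loose, 0.3 to 0.5 kg: silver block with black ends, 120 x 48 x 30 mm, long along its x, lying flat; origin in the middle of its underside. Either end may go first.
- module4: Used inverter module (may be absent), loose, 0.3 to 0.5 kg: silver block with black ends, 120 x 48 x 30 mm, long along its x, lying flat; origin in the middle of its underside. Either end may go first.
Mind the look-alikes: they are no part of the job. Leave any green look-alike of the module1 alone.

How it is judged (in metres and radians):
On the way, in this order (a step that is already met when the one before it is completed fails the run):
1. the scanner, held, reads the compressor's label: window over its middle within 20 mm each way, 30 to 100 mm off, square within 0.2 rad, steady for 1 s, no module posted yet (x of scanner_eye in the frame of pump_label between -0.02 and 0.02 m and y of scanner_eye in the frame of pump_label between -0.02 and 0.02 m and z of scanner_eye in the frame of pump_label between 0.03 and 0.1 m and angle between the z axis of scanner and the z axis of pump_label, either way round below 0.2 rad and linear speed of scanner below 0.03 m/s and contact force between the fingers and scanner above 0.5 N and height (world z) of each of module1, module2, module3, module4 above -0.03 m), for 1 s.
2. then the same on the bin's label, no module posted yet (x of scanner_eye in the frame of bin_label between -0.02 and 0.02 m and y of scanner_eye in the frame of bin_label between -0.02 and 0.02 m and z of scanner_eye in the frame of bin_label between 0.03 and 0.1 m and angle between the z axis of scanner and the z axis of bin_label, either way round below 0.2 rad and linear speed of scanner below 0.03 m/s and contact force between the fingers and scanner above 0.5 N and height (world z) of each of module1, module2, module3, module4 above -0.03 m), for 1 s.
3. every module is inside the bin and the flap is shut (x of module1 in the frame of bin between 0 and 0.565 m and y of module1 in the frame of bin between -0.14 and 0.14 m and z of each of module1, module2, module3, module4 in the frame of bin below -0.03 m and linear speed of each of module1, module2, module3, module4 below 0.05 m/s and x of module2 in the frame of bin between 0 and 0.565 m and y of module2 in the frame of bin between -0.14 and 0.14 m and x of module3 in the frame of bin between 0 and 0.565 m and y of module3 in the frame of bin between -0.14 and 0.14 m and x of module4 in the frame of bin between 0 and 0.565 m and y of module4 in the frame of bin between -0.14 and 0.14 m and value of joint flap below 0.1 rad), for 0.2 s.
At the end, for the whole second after the job is handed in: Every module present lies at rest inside the bin, the flap is shut (below 0.1 rad), the scanner rests in its cradle the right way round (origin and window within 15 mm of their places) (all of step 3 and distance between scanner and cradle_seat below 0.015 m and distance between scanner_eye and cradle_eye below 0.015 m and linear speed of scanner below 0.03 m/s); the robot touches nothing.
It fails at once if the oil is moved more than 40 mm (distance of oil from where it was at the start of the episode above 0.04 m).
It fails at once if the spanner is moved more than 40 mm (distance of spanner from where it was at the start of the episode above 0.04 m).
It fails at once if the carton is moved more than 40 mm (distance of carton from where it was at the start of the episode above 0.04 m).
Of module1, module2, module3, module4 only 3 to 4 are there at a start; the rules pass over those that are not, and their reading is None.
At some moment in a run one of module1, module2, module3, module4 may be knocked a few centimetres aside while the robot is not near it.
It also fails if it takes over 210 s, if anything falls off the work surface, if the arm or the gripper's body presses on something with over 40 N, if the wrist force passes 120 N, or if a joint passes its speed limit or range.

## Robot

A 6-joint arm with a two-finger parallel gripper is mounted at the origin on the work surface. World frame = base frame: x ahead of the robot, y to its left, z up, the work surface at z = 0. Lengths are in mm, angles in rad, forces in N, time in s.
With the tool pointing down it reaches from about 275 to 825 mm from the base axis. Payload 5.2 kg.
Tool frame: the origin (TCP) lies on the centre line of the jaws, within the pads' length; the fingertips stand ctrl.tcp_to_tips ahead of it and the grasp point (between the pads) lies 8 mm behind it (ctrl.tcp_to_tips is the distance from the TCP to the fingertips, in mm); z points along the fingers, x is the direction in which the jaws open and shut, and the axes are right-handed (so a half turn about z gives the same grasp; the last joint's range is limited). The gripper opens to 93 mm and grips with 3 to 60 N. Pads are 15 mm wide; open, the fingers measure 128 mm over their backs; the gripper's body (75 mm by 188 mm) begins 65 mm behind the grasp point.
Start: joints at [-1.362, 0.259, 1.535, -0, 1.348, -0.203], TCP at [220.163, -504.017, 229.653] pointing down, gripper open.
Joint ranges: [-3.14, 3.14], [-0.91, 2.08], [0.19, 2.58], [-1.22, 4.36], [0.22, 2.71], [-3.12, 3.12]. Speed limits (rad/s): [2.57, 2.57, 3.14, 3.14, 3.14, 3.14].

## Interface

Orientations are given as a unit quaternion [w, x, y, z].
In Python, from rig import ctrl, effector, solve_ik, monitor, viewer, job_done gives the robot as it stands. Calls block until the motion is done:
- ctrl.reach(position, orientation): joint-space move of the TCP to a pose.
- ctrl.line_to(position, orientation=None, rate=150, stop_force=None): straight line of the TCP; orientation=None keeps the orientation; rate is the mean speed in mm/s. With stop_force (N) it stops when the force on the tool has changed by that much, and returns True; else False.
- ctrl.move_j(angles): joint-space move.
- effector.command_gripper(opening): finger opening in mm; the grip force is fixed at half the most; returns when the fingers have stopped.
- ctrl.pause(seconds).
- solve_ik(position, orientation): joint angles nearest the present ones, or None.
- monitor.sense(): the state.
- viewer.get_image(name): name is "side" or "top" or "wrist"; returns a dict with "frame" (480x640x3 uint8, blue, green, red), "range_z" (480x640 float32, mm along the optical axis (not along the pixel's ray), 0 where there is no reading), "fx", "fy", "cx", "cy" (pixels), "D" ([k1, k2, p1, p2, k3] as OpenCV has them; the pictures are not rectified), "camera_from_world" (4x4, takes a point from world to camera coordinates). Camera axes: x right, y up, looking along -z (the intrinsics and any distortion apply to the point x, -y, -z); pixel columns grow to the right and rows downward; lengths in mm; the calibration is good to about 2 mm. A picture is of the moment at which its call begins.
A pose or a line that the arm cannot do raises ctrl.IKError and nothing moves.
- job_done(): hands the job in, once; it reports no verdict.
The state is a dict: "time": time; "joint_pos": joint angles; "joint_velocities": joint speeds; "joint_torque": joint torques, N m; "eef_pos": TCP position; "tool_rot": TCP orientation; "force": force on the tool from outside, world axes, zero at the start; "ft_torque": the same for the moment, N m; "width": finger opening in mm.
Only numpy, scipy, OpenCV 4.12 (cv2) and the standard library are available. Lean on these libraries where they do the work, as an engineer would, in place of code of your own. Each camera call takes 0.05 s, during which the arm holds its last target. There are 200 camera calls.

## Working session

There is one attempt and no reset: what is moved stays moved. The work goes in short steps, each a Python script; the robot and the scene stay as the last script left them, time stands still between calls to the robot, and variables do not carry over. Pictures are saved under pics/ and viewed, about 12 in all and at most 16, crops included, and the job is handed in when it is done.

```bash
ls; mkdir -p pics; cat > h.py <<'E'
import numpy as np, cv2
from rig import ctrl, effector, solve_ik, monitor, viewer, job_done
def snap(name,fn=None):
    im=viewer.get_image(name)
    if fn: cv2.imwrite('pics/%s.png'%fn,im['frame']); np.savez('pics/%s.npz'%fn,**im)
    return im
def load(fn): return dict(np.load('pics/%s.npz'%fn))
def K(im): return np.array([[im['fx'],0,im['cx']],[0,im['fy'],im['cy']],[0,0,1]],float)
def inv(im): return np.linalg.inv(im['camera_from_world'])
def ray(im,u,v):
    p=cv2.undistortPoints(np.array([[[u,v]]],float),K(im),np.array(im['D'],float))[0,0]
    return np.array([p[0],-p[1],-1.])
def pt(im,u,v,z=None):
    """world point at pixel: from depth, or on the plane world z"""
    d=ray(im,u,v); M=inv(im)
    if z is None:
        r=im['range_z'][int(round(v))-1:int(round(v))+2,int(round(u))-1:int(round(u))+2]; r=r[r>0]
        return M[:3,:3]@(d*np.median(r))+M[:3,3]
    w=M[:3,:3]@d; return M[:3,3]+w*(z-M[2,3])/w[2]
def proj(im,P):
    P=np.atleast_2d(P); c=P@im['camera_from_world'][:3,:3].T+im['camera_from_world'][:3,3]
    return cv2.projectPoints((c*[1,-1,-1]).reshape(-1,1,3),np.zeros(3),np.zeros(3),K(im),np.array(im['D'],float))[0][:,0]
E
python3 - <<'E'
from h import *
for n in('top','side'):
    im=snap(n,n+'0'); print(n,inv(im).round(2).tolist(),im['fx'],im['D'])
print(monitor.sense(),ctrl.tcp_to_tips)
E
```

```text
pics
top [[-0.01, 0.99, -0.13, 381.11], [-1.0, -0.01, 0.02, -47.84], [0.02, 0.13, 0.99, 1231.29], [0.0, 0.0, 0.0, 1.0]] 540.2044175946796 [-0.11628814  0.          0.          0.          0.        ]
side [[0.99, 0.08, -0.1, 461.36], [-0.12, 0.62, -0.77, -818.48], [0.0, 0.78, 0.63, 725.1], [0.0, 0.0, 0.0, 1.0]] 495.8126374198948 [-0.05802429  0.          0.          0.          0.        ]
{'time': 0.1, 'joint_pos': array([-1.36179835e+00,  2.59299726e-01,  1.53596864e+00, -4.97984503e-05,
        1.34797841e+00, -2.02778134e-01]), 'joint_velocities': array([ 0.00026057, -0.00100582, -0.00428339, -0.00013483,  0.0004336 ,
        0.0006508 ]), 'joint_torque': array([ 3.34594792e-03, -4.38210726e+01, -2.84641260e+01,  7.23243412e-02,
        3.61740903e-02, -5.20571268e-05]), 'eef_pos': array([ 220.04767816, -503.55060279,  228.88688807]), 'tool_rot': array([-5.65775674e-04,  8.36733759e-01, -5.47609287e-01, -6.03748846e-04]), 'force': array([-0.02446402,  0.53192344, -0.51431643]), 'ft_torque': array([ 0.01776791, -0.00817103, -0.02513137]), 'width': 93.04320657564803} 11.0
```

View pics/top0.png

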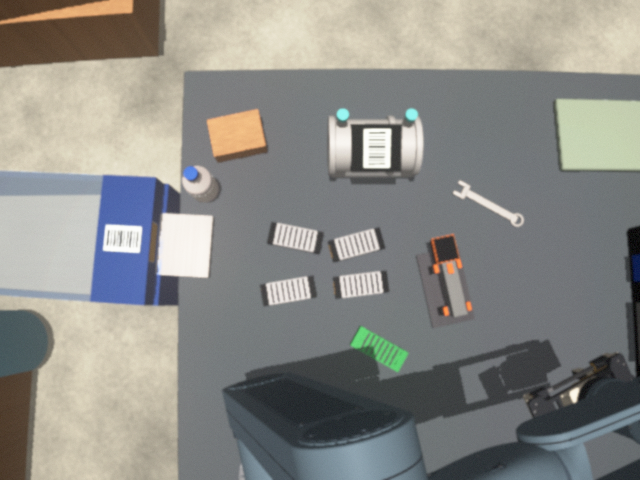

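View pics/side0.png

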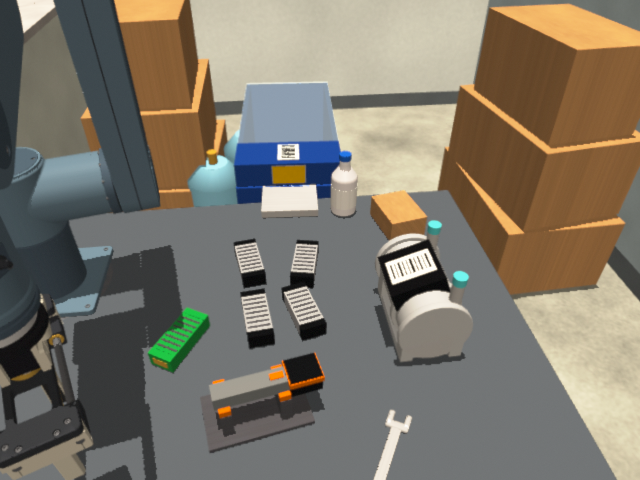

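The top view shows four silver modules at about (295,238), (357,244), (289,290) and (360,285), plus a green look-alike at (380,349). The scanner is at (452,275) with its head up (+x world), the pump label at (377,149), the bin label at (122,239) and the deck at (186,245). I'll enlarge it for exact corners.

```bash
python3 - <<'E'
from h import *
im=load('top0'); f=im['frame']
cv2.imwrite('pics/c1.png',cv2.resize(f[215:310,250:480],None,fx=3.45,fy=3.45,interpolation=cv2.INTER_CUBIC))
a=cv2.resize(f[190:310,90:220],None,fx=4,fy=4,interpolation=cv2.INTER_CUBIC)
b=cv2.resize(f[100:180,325:425],None,fx=2.7,fy=4*1.5,interpolation=cv2.INTER_CUBIC)
print(a.shape,b.shape)
cv2.imwrite('pics/c2.png',np.hstack([a,b]))
for n,u,v in [('pl',377,149),('bl',122,239),('deck',186,245),('m1',295,238),('m2',357,244),('m3',289,290),('m4',360,285),('head',444,248),('handle',455,285)]: print(n,pt(im,u,v).round(1))
# segment modules: points with z 20..40 in region
M=inv(im); us,vs=np.meshgrid(np.arange(640),np.arange(480))
p=cv2.undistortPoints(np.stack([us,vs],-1).reshape(-1,1,2).astype(float),K(im),im['D'].astype(float))[:,0]
r=im['range_z'].reshape(-1,1); P=np.hstack([p[:,:1],-p[:,1:],-np.ones_like(r)])*r@M[:3,:3].T+M[:3,3]; P=P.reshape(480,640,3)
def box(mask,nm):
    n,l,s,_=cv2.connectedComponentsWithStats(mask.astype(np.uint8))
    for i in range(1,n):
        if s[i,4]>250:
            q=P[l==i]; (c,sz,a)=cv2.minAreaRect(q[:,:2].astype(np.float32))
            if sz[0]<sz[1]: sz=sz[::-1]; a+=90
            print(nm,np.round(c,1),np.round(sz,1),'long axis deg',round(a%180,1),'z',q[:,2].mean().round(1),s[i,:2])
roi=np.zeros((480,640),bool); roi[215:325,225:412]=1
box((P[...,2]>22)&(P[...,2]<40)&roi,'mod')
roi[:]=0; roi[225:330,415:480]=1
box((P[...,2]>65)&(P[...,2]<95)&roi,'scan')
box((P[...,2]>3)&(P[...,2]<95)&roi,'cradle')
roi[:]=0; roi[200:290,158:222]=1
box((P[...,2]>15)&(P[...,2]<26)&roi,'deck')
# labels: white
g=f.min(2)>120
roi[:]=0; roi[215:260,95:150]=1
k=np.ones((5,5),np.uint8)
box((cv2.morphologyEx((g&roi).astype(np.uint8),cv2.MORPH_CLOSE,k)>0)&(P[...,2]>60)&(P[...,2]<100),'binlab')
roi[:]=0; roi[122:176,359:395]=1
m=(cv2.morphologyEx((g&roi).astype(np.uint8),cv2.MORPH_CLOSE,k)>0)&(P[...,2]>110); box(m,'pumplab')
q=P[m]; c=q.mean(0); print('pump',c,np.linalg.svd(q-c)[2][2] if len(q)<3000 else 0)
E
```

```text
(480, 520, 3) (480, 270, 3)
pl [ 703.2 -190.8  142.6]
bl [527.1 357.8  84.1]
deck [520.  232.   19.7]
m1 [532.  -15.4  29.8]
m2 [ 516.7 -154.    31.4]
m3 [416.   -1.1  29. ]
m4 [ 425.  -158.8   31. ]
head [ 499.7 -337.4   84.7]
handle [ 419.9 -359.2   80.7]
mod [535.3 -14.5] [120.8  49.2] long axis deg 78.0 z 30.0 [267 221]
mod [ 517.8 -152.1] [121.   48.9] long axis deg 104.5 z 29.9 [328 227]
mod [ 427.7 -160.7] [121.7  48.9] long axis deg 96.2 z 30.0 [333 270]
mod [415.6   2. ] [120.9  48.5] long axis deg 99.3 z 29.8 [260 275]
scan [ 441.3 -352. ] [175.5  60.7] long axis deg 13.3 z 81.0 [431 234]
cradle [ 432.2 -355.9] [207.1 109.7] long axis deg 10.9 z 43.6 [415 234]
deck [519.5 239. ] [204.  124.9] long axis deg 176.1 z 19.7 [158 200]
binlab [529.3 358.9] [89.4 62.7] long axis deg 85.7 z 84.4 [102 224]
pumplab [ 573.3 -147.1] [423.6  87.5] long axis deg 164.4 z 146.9 [359 122]
pump [ 708.15447909 -189.42197196  146.93886668] [-0.05791683 -0.99140262  0.11733069]
```

View pics/c1.png

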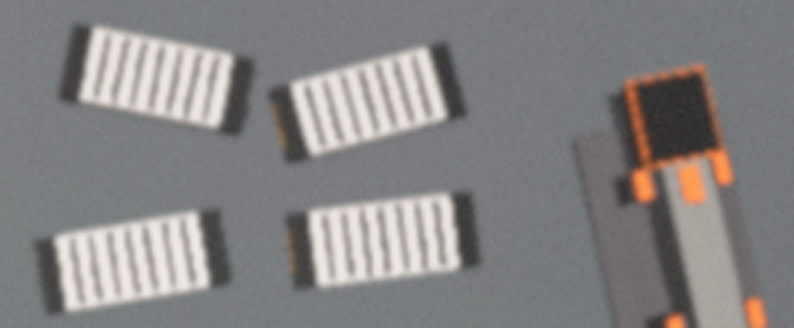

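View pics/c2.png

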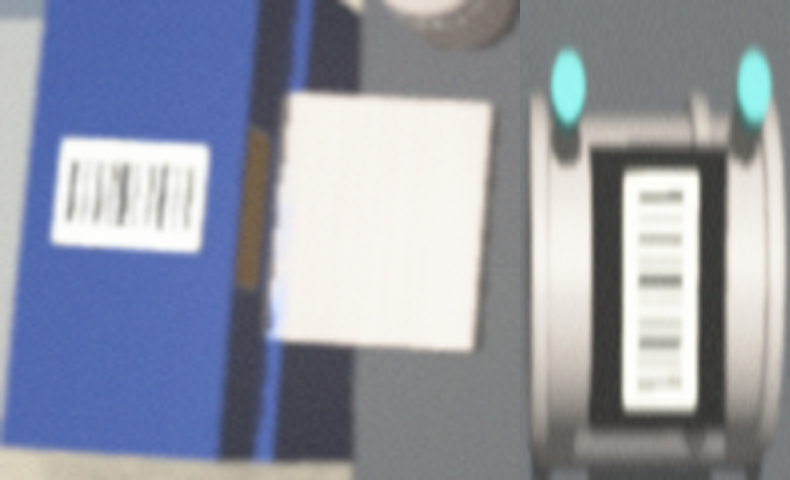

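```bash
python3 - <<'E'
from h import *
im=load('top0')
def quad(n,C,off,s,z=None):
    c=np.array(C,float)/s+off
    Q=np.array([pt(im,u,v,z) for u,v in c]); m=Q.mean(0)
    e1=(Q[1]+Q[2]-Q[0]-Q[3])/2; e2=(Q[2]+Q[3]-Q[0]-Q[1])/2
    print(n,m.round(1),'e1',np.linalg.norm(e1).round(1),np.degrees(np.arctan2(e1[1],e1[0])).round(1),'e2',np.linalg.norm(e2).round(1),np.degrees(np.arctan2(e2[1],e2[0])).round(1))
    return Q
quad('binlab',[(62,137),(209,146),(202,252),(50,243)],(90,190),4,84)
quad('deck',[(287,93),(493,102),(475,351),(270,340)],(90,190),4,20)
quad('head',[(625,82),(705,66),(722,158),(640,168)],(250,215),3.45,85)
# pump plane
c=np.array([(623,170),(698,168),(697,412),(622,411)],float); c=(c-[520,0])/[2.7,6]+[325,100]
pp=[]
for v in range(int(c[:,1].min())+3,int(c[:,1].max())-2):
    for u in range(int(c[:,0].min())+2,int(c[:,0].max())-1): pp.append(pt(im,u,v))
pp=np.array(pp);A=np.c_[pp[:,:2],np.ones(len(pp))]; k=np.linalg.lstsq(A,pp[:,2],rcond=None)[0]
n=np.array([-k[0],-k[1],1]);n/=np.linalg.norm(n);print('n',n.round(3),'tilt',np.degrees(np.arccos(n[2])),'resid',(A@k-pp[:,2]).std())
Q=[]
M=inv(im)
for u,v in c:
    w=M[:3,:3]@ray(im,u,v); o=M[:3,3]; t=(k[0]*o[0]+k[1]*o[1]+k[2]-o[2])/(w[2]-k[0]*w[0]-k[1]*w[1]); Q.append(o+t*w)
Q=np.array(Q);print(Q.round(1).tolist(),Q.mean(0).round(1),np.linalg.norm(Q[1]-Q[0]),np.linalg.norm(Q[2]-Q[1]))
# handle edge by depth: pixels 76<z<86
us,vs=np.meshgrid(np.arange(425,480),np.arange(255,325))
H=np.array([pt(im,u,v) for u,v in zip(us.ravel(),vs.ravel())]); H=H[(H[:,2]>76)&(H[:,2]<84)&(H[:,0]<460)]
print('handle',cv2.minAreaRect(H[:,:2].astype(np.float32)),H[:,2].mean())
E
```

```text
binlab [528.  356.5  84. ] e1 83.4 -94.0 e2 57.8 176.7
deck [519.6 233.9  20. ] e1 118.0 -93.4 e2 141.4 177.0
head [ 496.8 -339.6   85. ] e1 52.3 -81.8 e2 56.5 -172.1
n [-0.34  -0.001  0.94 ] tilt 19.880424780674886 resid 0.9637685075591815
[[743.6, -161.5, 156.8], [744.1, -219.4, 156.9], [664.5, -220.1, 128.1], [665.1, -161.3, 128.5]] [ 704.3 -190.6  142.6] 57.952439642893566 84.66575926759967
handle ((408.3236083984375, -358.4962158203125), (109.69985961914062, 32.136356353759766), 11.167529106140137) 80.52349351955985
```

```bash
cat >> h.py <<'E'
from scipy.spatial.transform import Rotation as Ro
def quat(R): q=Ro.from_matrix(R).as_quat(); return [q[3],q[0],q[1],q[2]]
def down(deg): return quat((Ro.from_euler('z',deg,degrees=True)*Ro.from_euler('x',180,degrees=True)).as_matrix())
def cloud(im):
    M=inv(im); us,vs=np.meshgrid(np.arange(640),np.arange(480))
    p=cv2.undistortPoints(np.stack([us,vs],-1).reshape(-1,1,2).astype(float),K(im),np.array(im['D'],float))[:,0]
    r=im['range_z'].reshape(-1,1)
    return (np.hstack([p[:,:1],-p[:,1:],-np.ones_like(r)])*r@M[:3,:3].T+M[:3,3]).reshape(480,640,3)
SC=np.array([428.5,-354.3,55.]); SY=11.8
BIN=np.array([523.4,293.8,0.]); BY=86.3
PL=np.array([704.3,-190.6,142.6]); PN=np.array([-.342,0,.94]); BL=np.array([528.,356.5,84.])
D=0.  # TCP height over scanner origin at the grasp is 5+D
def scanpose(eye,z,x):
    """TCP pose that puts the scanner eye at eye, scanner axes z,x (grasped at origin, tool x = -scanner y)"""
    z=z/np.linalg.norm(z); x=x-z*(x@z); x/=np.linalg.norm(x); y=np.cross(z,x)
    o=eye-71*x+7*z
    return (o+5*z).tolist(), quat(np.c_[-y,-x,-z])
E
python3 - <<'E'
from h import *
im=load('top0'); P=cloud(im)
b=P[160:210,170:225].reshape(-1,3); q=b[(b[:,2]>60)&(b[:,2]<200)&(b[:,1]<260)]
print('oil',q[:,:2].min(0),q[:,:2].max(0)); h=q[q[:,2]>140]; print('cap',h.mean(0),h.min(0),h.max(0))
s=load('side0');P2=cloud(s);b=P2[150:218,325:362].reshape(-1,3);q=b[(b[:,2]>20)&(b[:,2]<110)&(b[:,1]<260)&(b[:,1]>100)&(b[:,0]>560)];print('side oil',cv2.minEnclosingCircle(q[:,:2].astype(np.float32)),len(q))
p,qq=(SC+[0,0,5]).tolist(),down(SY-90)
print(p,solve_ik(p,qq))
print(scanpose(SC+71*np.array([np.cos(np.radians(SY)),np.sin(np.radians(SY)),0])-[0,0,7],np.array([0,0,1.]),np.array([np.cos(np.radians(SY)),np.sin(np.radians(SY)),0])),qq)
for a in (-20,0,20):
  x=np.array([np.cos(np.radians(a)),np.sin(np.radians(a)),0]); print(a,[None if solve_ik(*scanpose(PL+h*PN,PN,x)) is None else solve_ik(*scanpose(PL+h*PN,PN,x)).round(2) for h in (60,150)])
for a in (0,30,60,86):
  x=np.array([np.cos(np.radians(a)),np.sin(np.radians(a)),0]); print(a,solve_ik(*scanpose(BL+[0,0,60],np.array([0,0,1.]),x)))
E
```

```text
oil [619.13347719 161.4932314 ] [682.51358812 225.2833233 ]
cap [651.0681249  193.92709421 158.09313685] [637.3038845  180.15637049 143.84362916] [666.85652476 209.39650015 165.42940747]
side oil ((652.9622192382812, 188.21078491210938), 32.24782180786133) 856
[428.5, -354.3, 60.0] [-8.91514741e-01  4.38494072e-01  1.73078557e+00 -4.44089210e-16
  9.72313014e-01  4.73332734e-01]
([428.5, -354.3, 60.0], [np.float64(0.0), np.float64(0.7760464070665459), np.float64(-0.6306758074312863), np.float64(-0.0)]) [np.float64(4.751913742019248e-17), np.float64(0.7760464070665459), np.float64(-0.6306758074312863), np.float64(-3.8617755443519865e-17)]
-20 [array([-0.53,  0.26,  1.69,  0.23,  0.89,  1.29]), array([-0.57,  0.14,  1.63,  0.21,  1.08,  1.3 ])]
0 [array([-0.58,  0.27,  1.69,  0.24,  0.9 ,  0.87]), array([-0.62,  0.15,  1.62,  0.22,  1.09,  0.88])]
20 [array([-0.62,  0.29,  1.65,  0.25,  0.93,  0.46]), array([-0.65,  0.18,  1.59,  0.23,  1.11,  0.47])]
0 [ 4.70131941e-01  3.68699962e-01  1.56728393e+00 -4.44089210e-16
  1.20560876e+00  2.04092827e+00]
30 [ 4.05751515e-01  3.46273053e-01  1.60088973e+00 -4.44089210e-16
  1.19442987e+00  1.45294907e+00]
60 [ 3.45473785e-01  3.59430284e-01  1.58124698e+00 -4.44089210e-16
  1.20091539e+00  8.69072560e-01]
86 [ 3.12896785e-01  3.96286932e-01  1.52513383e+00 -4.44089210e-16
  1.22017189e+00  3.82709955e-01]
```

```bash
python3 - <<'E'
from h import *
q=down(SY-90)
effector.command_gripper(70)
ctrl.reach((SC+[0,0,165]).tolist(),q)
ctrl.line_to((SC+[0,0,5]).tolist(),q,rate=100,stop_force=15)
print(monitor.sense()['eef_pos'],monitor.sense()['force'])
effector.command_gripper(20); print(monitor.sense()['width'])
ctrl.line_to((SC+[0,0,155]).tolist(),q,rate=100)
print(monitor.sense()['width'],monitor.sense()['time'])
x=np.array([1.,0,0])
ctrl.reach(*scanpose(PL+130*PN,PN,x))
ctrl.line_to(*scanpose(PL+62*PN,PN,x),rate=60)
ctrl.pause(1.6)
snap('side','side1');print(monitor.sense()['time'],monitor.sense()['width'])
cv2.imwrite('pics/side1c.png',cv2.resize(cv2.imread('pics/side1.png')[150:390,280:600],None,fx=2.5,fy=2.5))
E
```

```text
[ 428.79949203 -354.6405978    60.58338241] [-0.37459468  0.45325215 -0.07713078]
29.566986061630757
29.88258068558599 5.8333
9.6833 29.42106264767724
```

View pics/side1c.png

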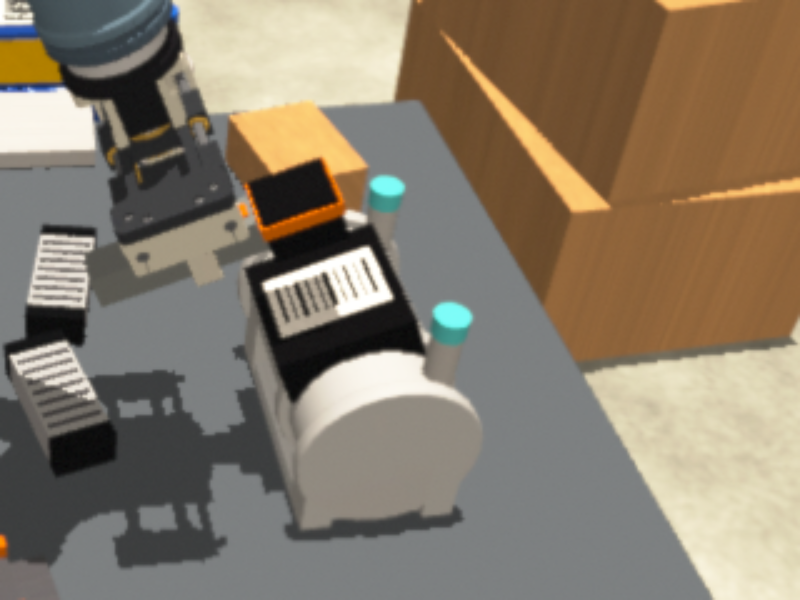

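The scanner is held over the compressor label: head top at about (398,230) in the side image, level along the box. I'll check it against the depth data.

```bash
python3 - <<'E'
from h import *
im=load('side1'); P=cloud(im)
q=P[217:240,380:415].reshape(-1,3); e=PL+99*PN; q=q[np.linalg.norm(q-e,axis=1)<34]
c=q.mean(0);n=np.linalg.svd(q-c,full_matrices=False)[2][2]
print('head top mean',c,len(q),'exp',e,'n',n*np.sign(n[2]),PN)
C=np.array([(247,186),(324,160),(344,202),(266,238)])/2.5+[280,150]
for z in [e[2]]:
  Q=[pt(im,u,v) for u,v in C];print(np.round(Q,1).tolist(),np.mean(Q,0))
print(proj(im,e))
E
```

```text
head top mean [ 671.16524993 -196.71007389  233.95447434] 731 exp [ 670.442 -190.6    235.66 ] n [-0.32863011 -0.08770996  0.94037717] [-0.342  0.     0.94 ]
[[647.0, -170.7, 225.2], [699.4, -167.3, 239.8], [809.2, 63.6, 17.2], [650.4, -215.1, 215.8]] [ 701.50011079 -122.35667349  174.48333026]
[[395.97107971 225.51970944]]
```

```bash
python3 - <<'E'
from h import *
ctrl.pause(0.8)
x=np.array([1.,0,0])
ctrl.line_to(*scanpose(PL+150*PN,PN,x),rate=120)
z=np.array([0,0,1.]); x=np.array([.5,.866,0])
ctrl.reach(*scanpose(BL+[0,0,150],z,x))
ctrl.line_to(*scanpose(BL+[0,0,62],z,x),rate=80)
ctrl.pause(1.6)
im=snap('top','top2'); snap('side','side2');P=cloud(im)
b=P.reshape(-1,3); e=BL+[0,0,99]; q=b[(np.linalg.norm(b-e,axis=1)<45)&(abs(b[:,2]-e[2])<12)]
print(len(q),cv2.minAreaRect(q[:,:2].astype(np.float32)),q.mean(0),e,proj(im,e),monitor.sense()['time'])
cv2.imwrite('pics/top2c.png',np.hstack([cv2.resize(im['frame'][160:320,20:230],None,fx=1.9,fy=2.5),cv2.resize(load('side2')['frame'][80:240,200:370],None,fx=2.3,fy=2.5)]))
E
```

```text
0 ((0.0, 0.0), (0.0, 0.0), 0.0) [nan nan nan] [528.  356.5 183. ] [[105.72309076 232.41555167]] 16.1167<stdin>:11: RuntimeWarning: Mean of empty slice.
  ret = um.true_divide(
```

View pics/top2c.png

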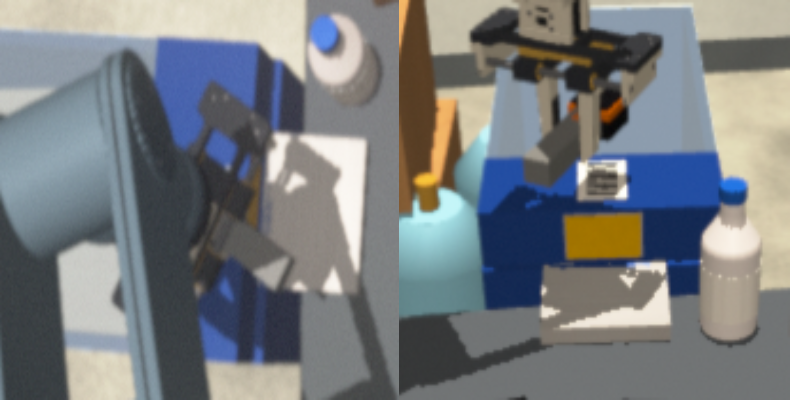

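```bash
python3 - <<'E'
from h import *
s=load('side2'); x=np.array([.5,.866,0]);y=np.array([-.866,.5,0]);z=np.array([0,0,1.]); o=BL+[0,0,62]-71*x+7*z
def S(a,b,c): return o+a*x+b*y+c*z
f=lambda p:(proj(s,p)-[200,80])*[2.3,2.5]+[399,0]
print('handle rear corners',[f(S(-75,b,c)).round().tolist() for b in(-15,15) for c in(0,26)])
print('head front',[f(S(97,b,c)).round().tolist() for b in(-23,23) for c in(-6,30)])
P=cloud(s); q=P[125:160,245:300].reshape(-1,3); L=(q-o)@np.c_[x,y,z]; m=(abs(L[:,1])<22)&(L[:,0]<0)&(L[:,0]>-90)&(L[:,2]>-20)&(L[:,2]<45)
L=L[m]; print(len(L),L.min(0),L.max(0)); t=L[(L[:,0]>-70)]
for a in(-70,-60,-50,-40,-30,-20):
  k=L[abs(L[:,0]-a)<5]; print(a,len(k),k[:,2].min() if len(k) else '',k[:,2].max() if len(k) else '',k[:,1].min() if len(k) else '')
E
```

```text
handle rear corners [[[549.0, 187.0]], [[547.0, 162.0]], [[523.0, 181.0]], [[521.0, 156.0]]]
head front [[[626.0, 119.0]], [[625.0, 87.0]], [[589.0, 112.0]], [[588.0, 80.0]]]
493 [-78.35984853 -21.66125051  -5.3499148 ] [-0.35580666 21.96424424 44.82071614]
-70 131 0.29458860604927395 28.037567343096157 -15.970473496708106
-60 45 2.0990899416102593 29.550960718603278 -16.101701887450524
-50 45 1.1118874935398253 28.196226831711215 -15.84743553094134
-40 48 0.924729766017208 27.69264531852616 -16.64650394816781
-30 41 2.832926754400887 27.67979717663104 -16.27037360241738
-20 45 -0.046705754573167724 28.106674961780868 -16.62334448482285
```

The scanner's measured pose agrees with the intended one to about 3 mm and it isn't tilted. Now I'll return it to the cradle and look for the modules again.

```bash
cat >> h.py <<'E'
PARK=[-1.362,0.259,1.535,0,1.348,-0.203]
def modules(im):
    P=cloud(im); hsv=cv2.cvtColor(im['frame'],cv2.COLOR_BGR2HSV); green=(hsv[...,1]>120)&(abs(hsv[...,0].astype(int)-60)<25)
    m=(P[...,2]>22)&(P[...,2]<40)&(P[...,1]<150)&(P[...,1]>-290)&(P[...,0]>250)&(P[...,0]<640)&~green
    n,l,s,_=cv2.connectedComponentsWithStats(m.astype(np.uint8)); R=[]
    for i in range(1,n):
        if s[i,4]>250:
            c,sz,a=cv2.minAreaRect(P[l==i][:,:2].astype(np.float32))
            if sz[0]<sz[1]: sz=sz[::-1]; a+=90
            if 105<sz[0]<135 and 40<sz[1]<60: R.append((c[0],c[1],a%180))
            else: print('odd blob',c,sz)
    return R
E
python3 - <<'E'
from h import *
ctrl.pause(0.4)
z=np.array([0,0,1.]); x=np.array([.5,.866,0]); q=down(SY-90)
ctrl.line_to(*scanpose(BL+[0,0,150],z,x),rate=150)
ctrl.reach((SC+[0,0,165]).tolist(),q)
ctrl.line_to((SC+[0,0,20]).tolist(),q,rate=120)
print(ctrl.line_to((SC+[0,0,5.5]).tolist(),q,rate=30,stop_force=12),monitor.sense()['eef_pos'],monitor.sense()['force'])
effector.command_gripper(65)
ctrl.line_to((SC+[0,0,165]).tolist(),q,rate=150)
ctrl.move_j(PARK)
im=snap('top','top3'); print(modules(im)); print(monitor.sense()['time'])
P=cloud(im)[225:330,415:480].reshape(-1,3); P=P[(P[:,2]>65)&(P[:,2]<95)]; print(cv2.minAreaRect(P[:,:2].astype(np.float32)),P[:,2].mean())
E
```

```text
False [ 428.46370141 -354.2500127    60.31209958] [ 0.57048064  0.01470629 -2.18065416]
odd blob (293.53741455078125, -182.4743194580078) (48.65076446533203, 44.64155960083008)
[(534.888916015625, -14.842697143554688, 77.76455688476562), (517.8134155273438, -152.30966186523438, 104.30654716491699), (427.47430419921875, -160.68544006347656, 96.26560068130493), (415.81201171875, 1.8540000915527344, 99.15496730804443)]
24.6
((440.615478515625, -351.5892639160156), (176.007080078125, 61.243385314941406), 11.421226501464844) 80.84164582162049
```

```bash
cat >> h.py <<'E'
bx=np.array([np.cos(np.radians(BY)),np.sin(np.radians(BY)),0]); by=np.array([-bx[1],bx[0],0])
def B(x,z,y=4): return (BIN+x*bx+y*by+[0,0,z]).tolist()
def pick(m,off=20):
    x,y,a=m; d=np.array([np.cos(np.radians(a)),np.sin(np.radians(a))]); p=np.array([x,y])+off*d; q=down(a-90)
    effector.command_gripper(72)
    ctrl.reach([p[0],p[1],110],q)
    if ctrl.line_to([p[0],p[1],15],q,rate=130,stop_force=15): print('touch',monitor.sense()['eef_pos'])
    effector.command_gripper(38); print('width',monitor.sense()['width'])
    ctrl.line_to([p[0],p[1],120],q,rate=150); print('width up',monitor.sense()['width'])
def put():
    q=down(BY-90)
    ctrl.reach(B(-46,120),q)
    print('down',ctrl.line_to(B(-46,37),q,rate=80,stop_force=15))
    print('in',ctrl.line_to(B(-24,37),q,rate=50,stop_force=12),monitor.sense()['force'].round(1))
    effector.command_gripper(62)
    ctrl.line_to(B(-24,110),q,rate=150)
def push():
    q=down(BY); effector.command_gripper(0)
    ctrl.reach(B(-136,110),q)
    ctrl.line_to(B(-136,36),q,rate=120,stop_force=15)
    print('push',ctrl.line_to(B(-21,36),q,rate=70,stop_force=15),monitor.sense()['eef_pos'].round(1),monitor.sense()['force'].round(1))
    ctrl.line_to(B(-60,36),q,rate=120)
    ctrl.line_to(B(-60,120),q,rate=150)
E
python3 - <<'E'
from h import *
m=modules(snap('top'))[0]; print(m)
pick(m); put(); snap('side','s4')
push(); snap('side','s5'); print(monitor.sense()['time'])
cv2.imwrite('pics/s45.png',np.hstack([cv2.resize(load(k)['frame'][80:240,200:370],None,fx=2.3,fy=2.5) for k in('s4','s5')]))
E
```

```text
odd blob (293.6162414550781, -181.72203063964844) (48.385292053222656, 45.58338928222656)
(534.9048461914062, -14.76986312866211, 77.77925872802734)
width 48.16637823931919
width up 47.49572426116957
down False
in False [-0.2 -0.2 -2.4]
push False [518.1 272.7  36. ] [0.  0.4 0.9]
39.825
```

View pics/s45.png

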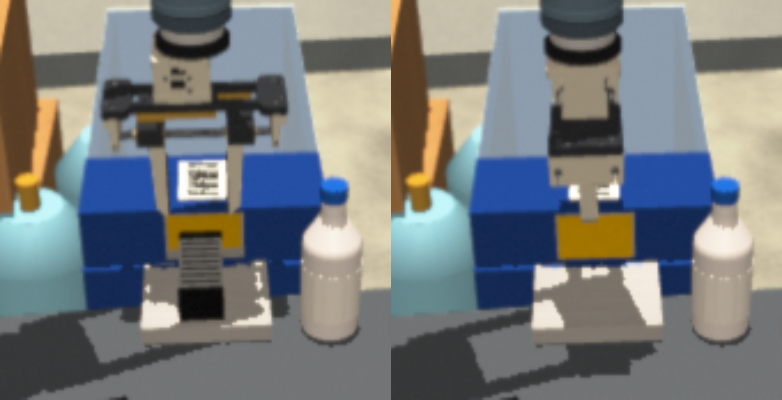

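The module went through and the flap is shut (side crop: deck empty, yellow flap flush). Next ones, re-detecting before each.

```bash
cat > nxt.py <<'E'
from h import *
import sys
for k in range(int(sys.argv[1])):
    ctrl.move_j(PARK); R=modules(snap('top')); print(np.round(R,1).tolist())
    m=max(R,key=lambda r:r[1])
    if not 55<m[2]<125: print('odd angle'); break
    pick(m)
    if not 44<monitor.sense()['width']<52: print('grip bad'); break
    put(); push()
s=snap('side','s%d'%monitor.sense()['time']); ctrl.move_j(PARK); t=snap('top'); print(np.round(modules(t),1).tolist(),monitor.sense()['time'])
cv2.imwrite('pics/n%d.png'%monitor.sense()['time'],np.hstack([cv2.resize(s['frame'][80:240,200:370],None,fx=1.6,fy=2.5),t['frame'][40:440,70:560]]))
E
python3 nxt.py 2; ls -t pics | head -1
```

```text
odd blob (293.65673828125, -182.2029571533203) (48.879554748535156, 44.434207916259766)
[[517.9, -152.4, 104.5], [427.6, -161.1, 96.3], [415.7, 1.9, 99.3]]
width 47.50976006434604
width up 47.92798361827033
down False
in False [-0.6 -0.6 -3.9]
push False [518.1 272.8  36. ] [ 0.9 -0.3 -0.5]
odd blob (298.1265563964844, -173.662353515625) (64.17970275878906, 48.746788024902344)
[[518.0, -152.4, 104.5], [427.6, -160.8, 96.2]]
width 47.45691581014422
width up 47.87978760284141
down False
in False [ 0.8 -1.  -5.1]
push False [518.1 272.8  36. ] [-0.5  0.3  0.1]
odd blob (297.8200988769531, -174.12078857421875) (63.75666427612305, 49.014442443847656)
[[427.6, -160.9, 96.2]] 80.2167
n80.png
```

View pics/n80.png

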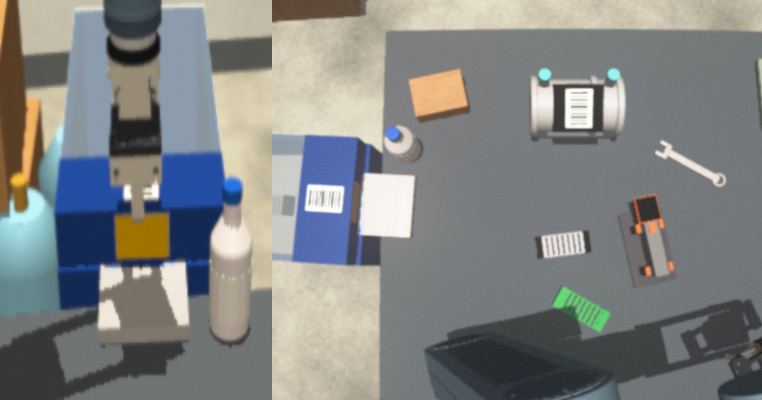

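One module is left at crop (563,244). The green block (581,309) hasn't moved, the scanner is in its cradle, and the flap is shut.

```bash
python3 nxt.py 1; ls -t pics | head -1; python3 - <<'E'
from h import *
im=snap('top'); P=cloud(im); 
S=P[225:330,415:480].reshape(-1,3); S=S[(S[:,2]>65)&(S[:,2]<95)]; print('scan',cv2.minAreaRect(S[:,:2].astype(np.float32)))
s=snap('side','send'); a=cv2.resize(s['frame'][70:240,190:370],None,fx=2,fy=2.35); b=cv2.resize(im['frame'][150:350,0:230],None,fx=1.9,fy=2)
cv2.imwrite('pics/end.png',np.hstack([a,b]))
# flap: yellow points' world y vs expected shut plane
h=cv2.cvtColor(s['frame'],cv2.COLOR_BGR2HSV); m=(abs(h[...,0].astype(int)-22)<8)&(h[...,1]>150); m[:150]=0;m[200:]=0;m[:,:260]=0;m[:,320:]=0
Q=(cloud(s)[m]-BIN)@np.c_[bx,by,[0,0,1]]; Q=Q[abs(Q[:,0])<80]; k=np.polyfit(Q[:,2],Q[:,0],1); print('flap slope',k,len(Q),Q[:,2].min(),Q[:,2].max())
E
```

```text
odd blob (293.4742736816406, -182.14340209960938) (48.49366760253906, 45.490779876708984)
[[427.7, -161.0, 96.2]]
width 47.4978560543493
width up 47.937509142281364
down False
in False [-0.1 -1.1 -3.2]
push False [518.1 272.8  36. ] [-0.1  0.5  0.5]
odd blob (293.580078125, -181.92047119140625) (48.473628997802734, 44.95346450805664)
[] 99.2667
n99.png
scan ((440.7409973144531, -351.46759033203125), (175.9210205078125, 61.837013244628906), 11.499089241027832)
flap slope [-4.55147002e-03  9.45745011e+00] 539 19.649226884411064 74.97683132224108
```

View pics/end.png

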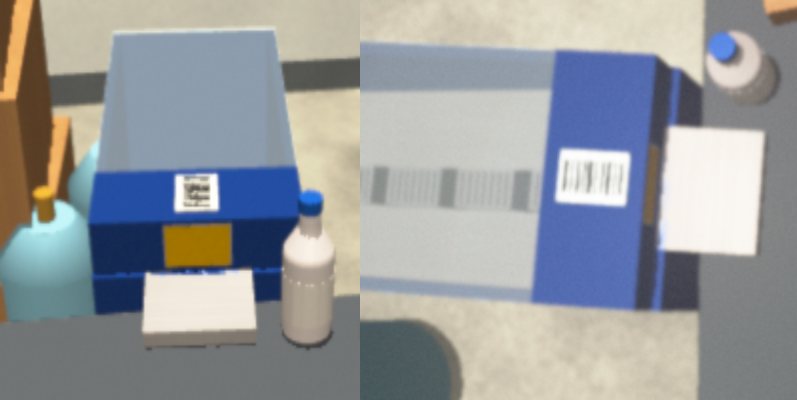

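```bash
python3 - <<'E'
from h import *
im=snap('top','tend'); 
cv2.imwrite('pics/binend.png',cv2.resize(im['frame'][170:305,0:150],None,fx=5,fy=4.4,interpolation=cv2.INTER_CUBIC))
r=(cloud(im)-BIN)@np.c_[bx,by,[0,0,1]]
for u in range(2,100,5): print(u,r[244,u].round())
s=load('send');r=(cloud(s)-BIN)@np.c_[bx,by,[0,0,1]]
for v in range(84,150,8): print(v,r[v,288].round())
E
```

```text
2 [339.  27.  84.]
7 [330.  25.  78.]
12 [316.  25.  83.]
17 [305.  24.  80.]
22 [292.  24.  83.]
27 [280.  23.  82.]
32 [270.  22.  79.]
37 [258.  22.  80.]
42 [245.  21.  82.]
47 [233.  21.  83.]
52 [221.  20.  85.]
57 [209.  19.  85.]
62 [198.  19.  84.]
67 [187.  18.  83.]
72 [175.  18.  85.]
77 [167.  16.  77.]
82 [154.  16.  81.]
87 [142.  16.  83.]
92 [132.  15.  79.]
97 [120.  14.  81.]
84 [545.  -8.  84.]
92 [475.  -8.  83.]
100 [406.  -7.  84.]
108 [356.  -6.  79.]
116 [295.  -5.  80.]
124 [231.  -5.  84.]
132 [180.  -4.  84.]
140 [131.  -3.  84.]
148 [83. -3. 85.]
```

View pics/binend.png

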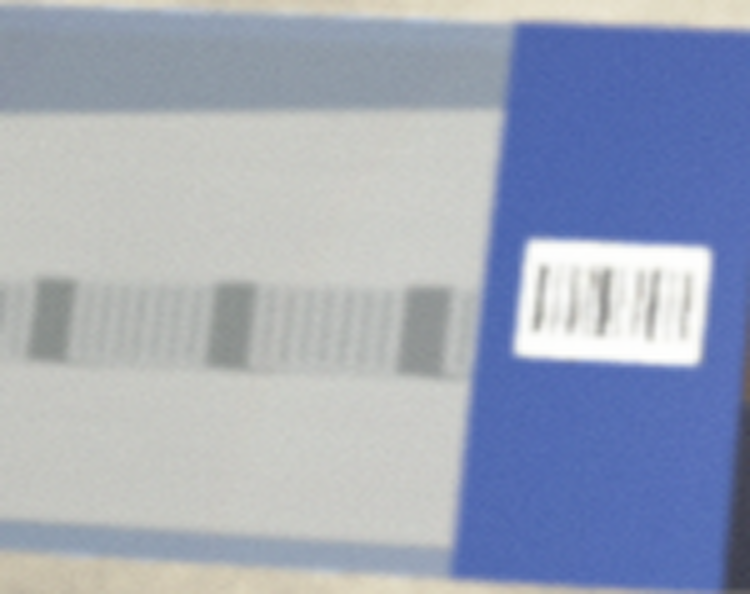

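```bash
python3 - <<'E'
from h import *
im=load('tend'); c,s=np.cos(np.arctan2(200,559)),np.sin(np.arctan2(200,559))
M=inv(im)
# black pair centres/edges in crop coords (end faces of junctions, tops)
for U,V in [(52,320),(232,325),(425,330)]:
    u,v=U/5,170+V/4.4
    w=M[:3,:3]@ray(im,u,v); o=M[:3,3]-BIN; W=[w@bx,w@by,w[2]]; O=[o@bx,o@by,o[2]]
    # plane of module tops: z = 20-(x-6)*tan + 30/c
    t=s/c; k=(20+6*t+30/c-t*O[0]-O[2])/(W[2]+t*W[0])
    p=np.array(O)+k*np.array(W); print('junction',p.round(1),'slide dist from back',((565-p[0])/c).round(1))
# pixel widths check
for xs in [(27,72),(208,256),(400,450)]: pass
E
```

```text
junction [425.5   7.2 -98.2] slide dist from back 148.1
junction [305.    8.4 -55.1] slide dist from back 276.1
junction [187.5   9.4 -13.1] slide dist from back 400.9
```

```bash
python3 - <<'E'
from h import *
from scipy.optimize import least_squares
im=load('tend'); g=cv2.cvtColor(im['frame'],cv2.COLOR_BGR2GRAY).astype(float)
row=g[240:250,0:98].mean(0); print(row.round().astype(int).tolist())
for u0,u1 in((7,13),(43,50),(82,89)):
    col=g[225:265,u0:u1].mean(1); print(u0,col.round().astype(int).tolist())
us=np.array([52,232,425])/5; vs=170+np.array([320,325,330])/4.4
def mod(p):
    th,s0,y=p; c,s=np.cos(th),np.sin(th); d=np.array([c,0,-s]); n=np.array([s,0,c]); st=np.array([6,0,20.])
    L=np.array([st+(s0+120*i)*d+30*n+[0,y,0] for i in (2,1,0)]); return BIN+L[:,:1]*bx+L[:,1:2]*by+L[:,2:]*[0,0,1]
f=lambda p:(proj(im,mod(p))[:,0]-us)
for th0 in(.3,.6):
    r=least_squares(lambda p:f([p[0],p[1],9]),[th0,150]); th,s0=r.x; c,s=np.cos(th),np.sin(th)
    print('slope deg',np.degrees(th),'s0',s0,r.fun,'4th origin x,z',6+(s0-60)*c,20-(s0-60)*s,'first front x,z',6+(s0+360)*c,20-(s0+360)*s)
for th in (.2,.25,.3,.343,.4): 
    r=least_squares(lambda p:f([th,p[0],9]),[150]); s0=r.x[0]; print(th,r.x,r.fun.round(2),'z4',20-(s0-60)*np.sin(th),'front x',6+(s0+360)*np.cos(th))
E
```

```text
[178, 182, 180, 178, 181, 175, 159, 146, 142, 141, 141, 140, 144, 154, 172, 181, 179, 179, 182, 182, 177, 181, 185, 181, 177, 182, 182, 177, 180, 185, 182, 178, 182, 184, 179, 180, 184, 183, 178, 180, 183, 174, 157, 148, 144, 143, 144, 144, 145, 154, 169, 182, 184, 180, 183, 188, 183, 180, 185, 188, 184, 182, 186, 189, 183, 183, 188, 189, 183, 182, 188, 190, 183, 184, 188, 187, 182, 185, 190, 186, 168, 153, 148, 148, 147, 148, 148, 149, 156, 172, 186, 189, 182, 181, 178, 155, 125, 110]
7 [198, 199, 198, 199, 199, 199, 195, 185, 168, 153, 147, 145, 145, 145, 144, 144, 144, 143, 142, 142, 141, 142, 142, 142, 142, 146, 156, 175, 191, 197, 198, 198, 197, 196, 197, 197, 198, 198, 196, 196]
43 [200, 201, 200, 200, 201, 201, 201, 197, 188, 169, 154, 148, 147, 147, 146, 146, 146, 146, 146, 144, 146, 146, 146, 147, 146, 148, 148, 152, 164, 183, 196, 202, 202, 200, 201, 201, 201, 201, 201, 200]
82 [206, 205, 206, 206, 207, 206, 205, 206, 202, 191, 171, 155, 149, 148, 148, 149, 148, 148, 149, 150, 149, 149, 150, 150, 150, 150, 150, 152, 153, 157, 172, 191, 202, 204, 204, 203, 202, 203, 204, 203]
slope deg 17.47604483693151 s0 176.86852909725803 [ 0.09546187 -0.19299339  0.09692407] 4th origin x,z 117.47418064960527 -15.096440586700737 first front x,z 518.0880690461239 -141.22539215540968
slope deg 17.47604483463525 s0 176.86852908737902 [ 0.09546186 -0.19299339  0.09692407] 4th origin x,z 117.47418064158883 -15.096440579266414 first front x,z 518.0880690431624 -141.22539213191982
0.2 [154.38245224] [-4.85 -0.35  4.53] z4 1.2491013755279425 front x 510.12904966427135
0.25 [164.2249301] [-2.55 -0.3   2.45] z4 -5.785660358749855 front x 513.9280465403052
0.3 [175.62826415] [-0.15 -0.2   0.31] z4 -14.17048851821837 front x 517.7052253518261
0.343 [186.9015307] [ 1.98 -0.09 -1.57] z4 -22.678742514074855 front x 521.0444964999584
0.4 [204.35720925] [ 4.9   0.1  -4.13] z4 -36.21534512703482 front x 525.8074121259108
```

```bash
python3 - <<'E'
from h import *
from scipy.optimize import least_squares
im=load('tend')
# observed: left/right sides of the black junctions (u, vtop, vbot)
J=[(10.0,233.2,251.7),(45.7,234.2,253.3),(84.6,235.2,255.2)]
obs=np.array([[(u,a),(u,b)] for u,a,b in J]).reshape(-1,2)
lab=(lambda C:C/4+[90,190])(np.array([(62,137),(209,146),(202,252),(50,243)],float))
def mod(p):
    th,x0,z0,y,yaw=p; d=np.array([np.cos(th),0,-np.sin(th)])
    L=[]
    for i in(2,1,0):
        for sg in(1,-1): 
            q=np.array([x0,y,z0])+120*i*d; q=q+np.array([0,sg*24+yaw*120*i,0]); L.append(q)
    L=np.array(L); return BIN+L[:,:1]*bx+L[:,1:2]*by+L[:,2:]*[0,0,1]
def f(p):
    e=proj(im,mod(p))-obs
    return np.r_[(e[0::2,0]+e[1::2,0])/2, e[:,1]]
r=least_squares(f,[.35,200,-30,5,0]); th,x0,z0,y,yaw=r.x
J_=r.jac; cov=np.linalg.inv(J_.T@J_)*.2**2
print('fit deg',np.degrees(th),'x0',x0,'ztop0',z0,'sd',np.sqrt(np.diag(cov)).round(3),r.fun.round(2))
c,s=np.cos(th),np.sin(th)
print('4th origin',x0-60*c-30*s, z0+60*s-30*c, 'line through x=6 z', z0-30*c+(x0-30*s-6)*np.tan(th),' first front bottom',x0+360*c-30*s,z0-360*s-30*c)
E
```

```text
fit deg -23.111042465705307 x0 527.4460892808047 ztop0 -767.7897431126457 sd [1.0300e-01 1.1274e+01 2.4891e+01 2.2490e+00 9.0000e-03] [  3.7    2.27  -3.1   15.92 -15.57  16.02 -15.87  16.07 -16.51]
4th origin 484.0367688360243 -818.9329821430628 line through x=6 z -1022.941844600959  first front bottom 870.3300326119622 -654.0769408181127
```

```bash
python3 - <<'E'
from h import *
from scipy.optimize import least_squares
im=load('tend')
J=[(10.0,233.2,251.7),(45.7,234.2,253.3),(84.6,235.2,255.2)]
obs=np.array([[(u,a),(u,b)] for u,a,b in J]).reshape(-1,2)
def mod(p,n=0):
    th,x0,z0,y,yaw=p; d=np.array([np.cos(th),0,-np.sin(th)])
    L=np.array([np.array([x0,y+sg*24+yaw*120*i,z0])+120*i*d for i in(2,1,0) for sg in(-1,1)])
    return BIN+L[:,:1]*bx+L[:,1:2]*by+L[:,2:]*[0,0,1]
def f(p):
    e=proj(im,mod(p))-obs
    return np.r_[(e[0::2,0]+e[1::2,0])/2, e[:,1]]
r=least_squares(f,[.35,200,-30,5,0],x_scale=[.1,10,10,5,.02]); th,x0,z0,y,yaw=r.x
cov=np.linalg.inv(r.jac.T@r.jac)*.2**2
print('fit deg',np.degrees(th),'x0',x0,'ztop0',z0,y,yaw,'sd',np.sqrt(np.diag(cov)).round(3),r.fun.round(2))
c,s=np.cos(th),np.sin(th)
print('4th origin',x0-60*c-30*s, z0+60*s-30*c,'line at x=6',z0-30*c+(x0-30*s-6)*np.tan(th),'first front bottom',x0+360*c-30*s,z0-360*s-30*c)
# bin label check of the same method: project 80x56 label at z 83
for yy in(-28,28): print(proj(im,[(BIN+x*bx+yy*by+[0,0,83]) for x in (22,102)]).round(1).tolist())
E
```

```text
fit deg 16.114770486625726 x0 197.53132617733408 ztop0 -33.74315389620719 8.020406017023085 -0.007367118616978915 sd [1.0000e-02 5.1450e+00 1.1794e+01 1.0870e+00 2.0000e-03] [-0.03  0.07 -0.04 -0.04  0.02 -0.03  0.08  0.04 -0.07]
4th origin 131.56199843558812 -45.91064325523721 line at x=6 -9.633966277363996 first front bottom 535.0592039946495 -162.48682052155772
[[142.3, 227.1], [106.6, 225.2]]
[[140.0, 252.8], [104.0, 250.7]]
```

The position of the fourth module is ambiguous from the top view: its z comes out between −15 and −55 mm depending on the assumption. I'll look through the clear roof with the wrist camera from two places and triangulate.

```bash
python3 - <<'E'
from h import *
A=[]
for k,(x,z) in enumerate([(60,330),(190,330)]):
    ok=False
    for yw in (BY-90,BY,BY+90):
        j=solve_ik(B(x,z,0),down(yw))
        if j is not None: break
    print(x,yw,j)
    if j is None: continue
    ctrl.reach(B(x,z,0),down(yw)); im=snap('wrist','w%d'%k); M=inv(im); print('cam',((M[:3,3]-BIN)@np.c_[bx,by,[0,0,1]]).round(),(-M[:3,2]).round(2))
    A.append(cv2.resize(im['frame'],(400,300)))
cv2.imwrite('pics/w.png',np.hstack(A)); print(monitor.sense()['time'])
E
```

```text
60 -3.700000000000003 [ 4.15420661e-01  3.76105688e-01  1.13081140e+00 -4.44089210e-16
  1.63467557e+00  4.79997844e-01]
cam [136.  -0. 485.] [-0.02 -0.28 -0.96]
190 -3.700000000000003 [ 5.79991918e-01  5.58043263e-01  8.47156316e-01 -4.44089210e-16
  1.73639308e+00  6.44569100e-01]
cam [267.   0. 485.] [-0.02 -0.28 -0.96]
103.3083
```

View pics/w.png

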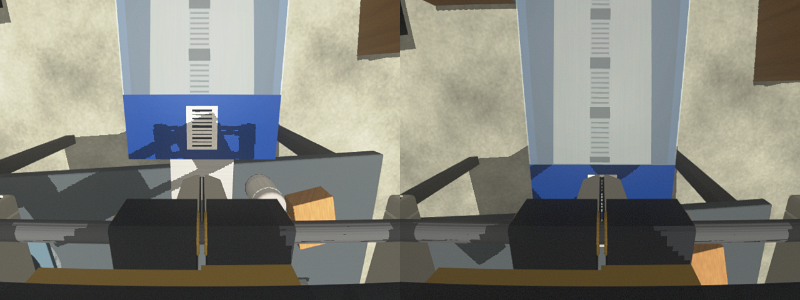

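```bash
python3 - <<'E'
from h import *
E=np.c_[bx,by,[0,0,1]]
def dark(k,u0,u1,v1):
    im=load('w%d'%k); g=cv2.cvtColor(im['frame'],cv2.COLOR_BGR2GRAY).astype(float)[:v1,u0:u1].mean(1)
    m=g<np.median(g)-18; e=np.flatnonzero(np.diff(np.r_[0,m.astype(int),0])); print(k,np.median(g).round(),e.tolist())
    return im,e
a,ea=dark(0,308,332,148); b,eb=dark(1,308,332,262)
def lineray(im,v,u=320):
    M=inv(im); w=M[:3,:3]@ray(im,u,v); o=(M[:3,3]-BIN)@E; w=w@E; return o[[0,2]],w[[0,2]]
def tri(v0,v1):
    o0,w0=lineray(a,v0); o1,w1=lineray(b,v1); t=np.linalg.solve(np.c_[w0,-w1],o1-o0); return (o0+t[0]*w0).round(1)
pa=[(ea[i]+ea[i+1]-1)/2 for i in range(0,len(ea)-1,2)]; pb=[(eb[i]+eb[i+1]-1)/2 for i in range(0,len(eb)-1,2)]
print(pa,pb)
for x in pa: print(x,[tri(x,y).tolist() for y in pb])
E
```

```text
0 195.0 [0, 13, 20, 22, 46, 47, 78, 97, 104, 105, 121, 122, 129, 130, 138, 139, 146, 148]
1 166.0 [6, 7, 14, 31, 92, 109, 171, 189, 227, 228, 235, 236, 243, 245, 251, 260]
[np.float64(6.0), np.float64(20.5), np.float64(46.0), np.float64(87.0), np.float64(104.0), np.float64(121.0), np.float64(129.0), np.float64(138.0), np.float64(146.5)] [np.float64(6.0), np.float64(22.0), np.float64(100.0), np.float64(179.5), np.float64(227.0), np.float64(235.0), np.float64(243.5), np.float64(255.0)]
6.0 [[42037.8, -129011.2], [1270.8, -3023.2], [325.3, -101.2], [233.7, 181.8], [210.2, 254.5], [207.2, 263.8], [204.2, 273.0], [200.5, 284.5]]
20.5 [[-1057.9, 4590.6], [8744.3, -29128.2], [335.5, -202.5], [231.0, 156.8], [206.8, 240.3], [203.7, 250.7], [200.7, 261.1], [197.0, 273.8]]
46.0 [[-198.0, 1925.0], [-419.9, 2882.6], [366.4, -511.2], [224.8, 99.9], [199.3, 210.0], [196.3, 223.1], [193.3, 235.9], [189.7, 251.6]]
87.0 [[43.3, 1176.7], [21.4, 1340.9], [663.3, -3472.1], [207.8, -56.8], [181.8, 138.4], [179.0, 159.0], [176.4, 178.6], [173.3, 202.1]]
104.0 [[84.0, 1050.7], [74.4, 1155.9], [-1180.6, 14920.4], [195.4, -171.3], [171.1, 94.9], [168.8, 120.8], [166.6, 145.1], [163.9, 173.7]]
121.0 [[112.6, 961.9], [109.1, 1034.7], [14.7, 2997.7], [175.8, -351.7], [157.1, 37.5], [155.5, 71.3], [154.0, 102.4], [152.2, 138.3]]
129.0 [[123.3, 928.7], [121.6, 991.0], [86.0, 2286.4], [162.1, -478.4], [148.8, 3.7], [147.7, 42.6], [146.7, 77.9], [145.6, 118.3]]
138.0 [[133.9, 896.1], [133.6, 949.0], [129.9, 1847.7], [140.3, -678.7], [137.7, -41.6], [137.5, 4.6], [137.3, 46.0], [137.1, 92.6]]
146.5 [[142.6, 869.1], [143.4, 914.9], [155.7, 1590.5], [109.0, -967.1], [125.0, -93.6], [126.0, -38.3], [126.9, 10.5], [127.8, 64.4]]
```

```bash
python3 - <<'E'
from h import *
from scipy.optimize import least_squares
ims={'w0':load('w0'),'w1':load('w1'),'top':load('tend')}
obs=[('w0',87.5,0),('w1',22,2),('w1',100,1),('w1',179.5,0),('w1',260,-1),('top',10.0,2),('top',45.7,1),('top',84.6,0)]
def pred(p,pit=120):
    th,x0,z0=p; d=np.array([np.cos(th),0,-np.sin(th)])
    out=[]
    for n,_,i in obs:
        L=np.array([x0,7,z0])+pit*i*d; out.append(proj(ims[n],BIN+L[0]*bx+L[1]*by+[0,0,L[2]])[0][0 if n=='top' else 1])
    return np.array(out)
o=np.array([q[1] for q in obs])
def rep(idx,name):
    r=least_squares(lambda p:(pred(p)-o)[idx],[.35,205,-40],x_scale=[.1,10,10]); th,x0,z0=r.x; c,s=np.cos(th),np.sin(th)
    print(name,'deg',np.degrees(th).round(1),'j3',x0.round(),z0.round(),'res',r.fun.round(1),'4th x,z',(x0-60*c-30*s).round(),(z0+60*s-30*c).round(),'line z at 6, 565',(z0-30*c+(x0-30*s-6)*s/c).round(),(z0-30*c+(x0-30*s-565)*s/c).round())
rep(list(range(8)),'all'); rep(list(range(5)),'wrist'); rep([1,2,3,4],'w1'); rep([0,1,2,3],'w, no rear'); rep([5,6,7,0,3],'top+j3')
E
```

```text
all deg 15.1 j3 207.0 -55.0 res [-0.2  0.1  0.5  0.4 -0.5 -0.3 -0.1 -0.2] 4th x,z 142.0 -69.0 line z at 6, 565 -32.0 -183.0
wrist deg 15.2 j3 207.0 -54.0 res [-0.4 -0.1  0.4  0.5 -0.3] 4th x,z 142.0 -68.0 line z at 6, 565 -31.0 -182.0
w1 deg 16.2 j3 208.0 -50.0 res [ 0.  -0.1  0.1 -0. ] 4th x,z 142.0 -62.0 line z at 6, 565 -23.0 -185.0
w, no rear deg 14.6 j3 208.0 -60.0 res [-0.1 -0.1  0.3 -0.1] 4th x,z 142.0 -74.0 line z at 6, 565 -38.0 -184.0
top+j3 deg 15.0 j3 208.0 -58.0 res [-0.1  0.2  0.1 -0.2  0.1] 4th x,z 142.0 -71.0 line z at 6, 565 -35.0 -185.0
```

All three views agree on one line of modules down the slide, reaching z ≈ −183 at the back as specified. The fourth module's origin is at z ≈ −68 mm, well below −30. I'll park and hand in.

```bash
python3 - <<'E'
from h import *
ctrl.line_to(B(60,330,0)); ctrl.move_j(PARK); ctrl.pause(0.5); print(monitor.sense()['time'],monitor.sense()['force'].round(1)); job_done()
E
```

```text
108.0333 [ 0.  -0.2 -0.7]
the job is handed in; nothing more can be done
```

I did the whole job and handed it in at 108 s of the 210 s allowed. `job_done()` gives no verdict, so what follows rests on my own measurements.

- **Labels:** I held the scanner about 62 mm over the compressor label, then over the bin label, for at least 1.6 s each. At the bin, the scanner's measured position was within about 3 mm of the plan and it was not tilted. At the compressor, the rough depth fit showed up to about 6 mm and 0.09 rad of error, still within tolerance.
- **Modules:** There were four silver modules, and I pushed each one through the flap. None are left on the bench.
- **Flap:** It measured shut in the last side view.
- **Scanner:** It is back in its cradle, and the top view puts it within about 1 mm and 2° of where it started.
- **Everything else:** The green look-alike, bottle, spanner and carton looked in place in the pictures, and the arm touched none of them. I did not measure their positions at the end.

**One check disagreed:** my first estimates of how low the fourth module lies ranged from −15 to −55 mm, against the −30 mm limit. I looked again through the clear roof with the wrist camera and fitted all the views together. That put it at about −68 mm, in line with the other three and with the slide's stated depth at the back.

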